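# Tighten a lens retaining ring with a two-pin spanner

### The job

Take the two-pin spanner from its rack, seat both its pins fully in holes of the retaining ring of the lens cell (feel for them with light pressure), and turn the ring clockwise, seen from above, until it is fully home against its stop, without forcing it. Then put the spanner back upright in its rack and let go. Keep off the glass lens and do not disturb the other things on the bench.

Things in the scene. Friction and masses are not known exactly. Their poses are not given: they have to be found in the camera images.
- spanner: two-pin spanner (0.22 kg) upright in its rack. Origin: centre of the underside of its steel cross bar (relaxed); z up the handle, x along the bar. Black handle 30 (x) x 24 (y) mm, z = 21 to 86 mm. Cross bar 66 (x) x 20 (y) x 12 mm, z = 0 to 12; under it two round pins 6 mm thick, 7 mm long, at x = +25 and -25 mm. The same turned half round.
- spanner_grip (a point): where to grip: middle of the handle, 65 mm above the spanner's origin; squeeze across y (24 mm)
- pin_a (a point): lower end of the pin on the spanner's +x side (x = 25, z = -7 mm from the spanner's origin when relaxed). Bar and pins are one sprung nose that slides up towards the handle by at most 8 mm: it begins to yield at 2.4 N, then 0.6 N per mm, 7.2 N at 8 mm
- pin_b (a point): lower end of the pin on the spanner's -x side (x = -25, z = -7 mm when relaxed), on the same sprung nose
- rack: fixed grey plastic rack, foot 110 (x) x 70 (y) mm; origin at the centre of its underside, z up. Open trough 76 (x) x 32 (y) mm inside, rim at z = 22 mm; a pad in its middle, 34 mm long, top at z = 15 mm. The spanner's bar rests on the pad, pins hanging either side: its origin is then 15 mm above the rack's, its x along the rack's x (either way round)
- cell: fixed lens cell: aluminium foot 110 x 110 x 12 mm, black barrel 84 mm across with a collar up to z = 45.5 mm; origin at the centre of the underside, z up. Inside the collar sits the steel retaining ring around the lens, its upper face at z = 48 mm
- cell_face (a point): centre of the retaining ring's upper face, on its upright axis, 48 mm above the cell's origin; does not turn with the ring. The ring has 34 mm outer and 17 mm inner radius and six round holes 10 mm across, 8 mm deep, 60 degrees apart on a circle of 25 mm radius. At what angle the holes stand differs each time: see it or feel for it
- lens: fragile glass lens, 32 mm across, in the middle of the ring, its top 4 mm below the ring's face; origin at the centre of its underside
- ring (a joint): turn of the retaining ring, rad: grows as it turns clockwise seen from above (tightens); fully home at its stop, 1.9; other end 0; starts at 0.7 to 1.2. It does not tell where the holes are (the thread starts at a different angle each time). About 0.2 N m turns it; at the stop a stiff seal gives a little (from 0.25 N m, 6 N m per rad): 0.3 to 0.4 N m is tight, above 0.5 is forcing. It stays where left; turning it back a little does no harm
- tomato: bystander: red tomato, 76 mm across, 55 mm high; origin at the centre of its underside
- spare_ring: bystander: loose steel ring lying flat on the bench, 68 mm across, 8 mm thick (same pattern as the one in the cell; not needed); origin at the centre of its underside
- dish: bystander: low glass dish, 90 mm across, 16 mm high; origin at the centre of its underside
- flask: bystander: amber bottle, 56 mm across, 110 mm high; origin at the centre of its underside
- lens_cap: bystander: black cap, 52 mm across, 12 mm high; origin at the centre of its underside
- filter_box: bystander: box 90 x 60 x 35 mm; origin at the centre of its underside
- screwdriver: bystander: screwdriver lying on the bench, about 0.2 m long
There are look-alikes about, which are no part of the job. Leave any pink or turquoise look-alike of the spanner alone. What is shaped like the cell but green is not meant.

How it is judged:
By the outcome, as a careful person would: the job done as asked, in the order asked, and still so for the second after the job is handed in, with the robot touching nothing.
It also fails if it takes over 72 s, if anything falls off the work surface, if the arm or the gripper's body presses on something with over 40 N, if the wrist force passes 120 N, or if a joint passes its speed limit or range.

### The arm

A 6-joint arm with a two-finger parallel gripper is mounted at the origin on the work surface. World frame = base frame: x ahead of the robot, y to its left, z up, the work surface at z = 0. Lengths are in mm, angles in degrees, forces in N, time in s.
With the tool pointing down it reaches from about 300 to 850 mm from the base axis. Payload 4.2 kg.
Tool frame: the origin (TCP) lies between the finger pads; the fingertips stand 19 mm ahead of it and the grasp point (between the pads) is the TCP (env.tips_ahead is the distance from the TCP to the fingertips, in mm); z points along the fingers, y is the direction in which the jaws open and shut (so a half turn about z gives the same grasp; the last joint's range is limited). The gripper opens to 91 mm and grips with 3 to 60 N. Pads are 32 mm wide; open, the fingers measure 118 mm over their backs; the gripper's body (76 mm by 178 mm) begins 60 mm behind the grasp point.
Start: joints at [-74.427, 18.312, 89.639, -0, 72.044, -1.146], TCP at [165.417, -550.709, 209.276] pointing down, gripper open.
Joint ranges: [-177.97, 177.97], [-48.28, 115.42], [12.27, 149.76], [-77.06, 257.06], [2.81, 150.46], [-146.56, 146.56]. Speed limits (degrees/s): [147.25, 147.25, 180, 180, 180, 180].

### API

Orientations are given as [roll, pitch, yaw] about the fixed x, y, z axes, in that order (R = Rz(yaw) Ry(pitch) Rx(roll)).
In Python, from workcell import telemetry, viewer, job_done, env gives the robot as it stands. The module is installed in compiled form; this text tells all that it offers.
- The arm moves only by the shell command python3 -m jog 'ROWS' [FORCE]. ROWS is JSON, a list of rows, each a list of 3 entries, a list of its own where there are three numbers: the shift along the tool's x, y, z in cm, then the turn about the tool's z in degrees, then the opening, from 0 (shut) to 1 (fully open). A call has 1 to 10 rows; each row shifts and turns the pose as measured when the row begins, along the tool's axes as they then stand; what a row does not reach is not made up. A row lasts 1/8 s, in which the tool goes at most 62.5 mm and 10.7 degrees, less where a joint would pass 70% of its speed; a pose out of reach is approached as far as the arm can. A call is refused whole if a number of a shift passes 6.25 or a number of a turn 10.7, either way. A call with a gripper value outside its range is refused whole. The fingers move at their own pace and stop on an object; FORCE is the grip in N (left out, the last holds). Time passes only in rows, so rows that do not move let the fingers close. It gives the time, the measured TCP pose, the force and the opening at its end, in the units of the state.
- telemetry.state(): the state, without advancing time (a new reading comes with each control period).
- viewer.grab_frame(name): name is "scene" or "side" or "wrist"; returns a dict with "color" (480x640x3 uint8, red, green, blue), "K" (3x3 intrinsics, pixels), "k1" (the pictures are not rectified: a ray, as slopes to the right and down, at radius r is drawn at 1 + k1 r^2 times it, then the intrinsics apply), "rvec" (rotation vector, rad) and "tvec" (3), from world to camera coordinates, as OpenCV has them. Camera axes: x right, y down, z forward; pixel columns grow to the right and rows downward; lengths in mm; the calibration is good to about 2 mm. A picture is of the moment at which its call begins. There is no depth.
- job_done(): hands the job in, once; it reports no verdict.
The state is a dict: "time_s": time; "qpos": joint angles; "qvel": joint speeds; "effort": joint torques, N m; "ee_pos": TCP position; "ee_rot": TCP orientation; "force": force on the tool from outside, world axes, zero at the start; "torque": the same for the moment, N m; "gripper_width": finger opening in mm.
Only numpy, scipy, OpenCV 4.12 (cv2) and the standard library are available. Lean on these libraries where they do the work, as an engineer would, in place of code of your own. Each camera call takes 0.05 s, during which the arm holds its last target. There are 200 camera calls.

## Working session

There is one attempt and no reset: what is moved stays moved. The work goes in short steps, Python scripts to look and compute and a shell command to move; the robot and the scene stay as the last step left them, time stands still between calls to the robot, and variables do not carry over. Pictures are saved under pics/ and viewed, about 8 in all and at most 12, crops included, and the job is handed in when it is done.

```bash
mkdir -p pics; cat > h.py <<'E'
import numpy as np, cv2
from workcell import telemetry, viewer, job_done, env
from scipy.spatial.transform import Rotation as Ro
def grab(n,save=None):
    f=viewer.grab_frame(n)
    if save: cv2.imwrite('pics/'+save,f['color'][:,:,::-1]); np.save('pics/'+save[:-4]+'.npy',f,allow_pickle=True)
    return f
def load(s): return np.load('pics/'+s+'.npy',allow_pickle=True).item()
def ray(f,u,v):
    K=np.array(f['K']); x=(u-K[0,2])/K[0,0]; y=(v-K[1,2])/K[1,1]
    s=1.
    for _ in range(20): s=1+f['k1']*((x/s)**2+(y/s)**2)
    R=cv2.Rodrigues(np.array(f['rvec'],float))[0]; t=np.array(f['tvec'],float).ravel()
    return -R.T@t, R.T@np.array([x/s,y/s,1])
def onz(f,u,v,z):
    c,d=ray(f,u,v); return c+d*(z-c[2])/d[2]
def proj(f,p):
    R=cv2.Rodrigues(np.array(f['rvec'],float))[0]; q=R@np.array(p,float)+np.array(f['tvec'],float).ravel()
    x,y=q[0]/q[2],q[1]/q[2]; s=1+f['k1']*(x*x+y*y); K=np.array(f['K'])
    return K[0,0]*x*s+K[0,2],K[1,1]*y*s+K[1,2]
def st():
    s=telemetry.state(); print({k:np.round(v,2).tolist() for k,v in s.items() if k not in('qvel','effort')})
def todelta(p):
    "world target -> tool-axis shift in cm"
    s=telemetry.state(); R=Ro.from_euler('xyz',s['ee_rot'],degrees=True)
    return np.round(R.inv().apply(np.array(p)-s['ee_pos'])/10,3)
E
python3 - <<'E'
from h import *
st()
for n in('scene','side','wrist'): f=grab(n,n+'0.png'); print(n,ray(f,320,240),f['k1'])
E
```

```text
{'time_s': 0.0, 'qpos': [-74.43, 18.35, 89.71, -0.0, 72.04, -1.15], 'ee_pos': [165.27, -550.2, 208.42], 'ee_rot': [-179.9, 0.0, 16.72], 'force': [-0.14, -0.16, 0.53], 'torque': [0.07, 0.02, -0.03], 'gripper_width': 91.21}
scene (array([1303.2989052 , -217.58519916,  824.54312408]), array([-0.73123882,  0.16528057, -0.66182043])) -0.06604372265150704
side (array([  29.74798641,  671.08340576, 1143.53343919]), array([ 0.3736003 , -0.52642347, -0.76375961])) -0.09838021081964478
wrist (array([ 241.59954116, -528.29274578,  383.47430435]), array([-0.25934117, -0.08599588, -0.96201103])) 0.016625168733301863
```

View pics/scene0.png

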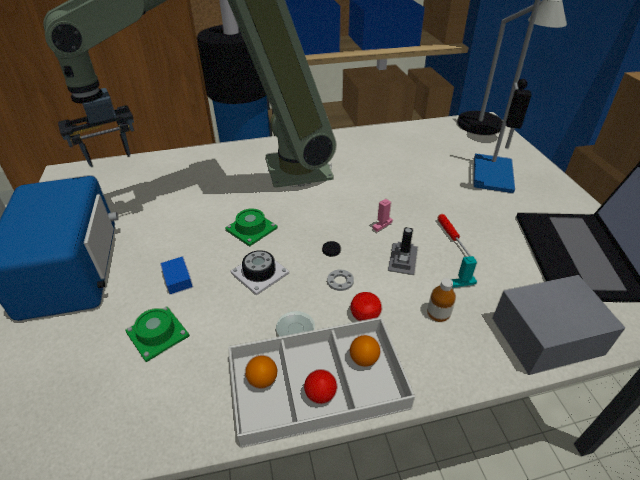

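View pics/side0.png

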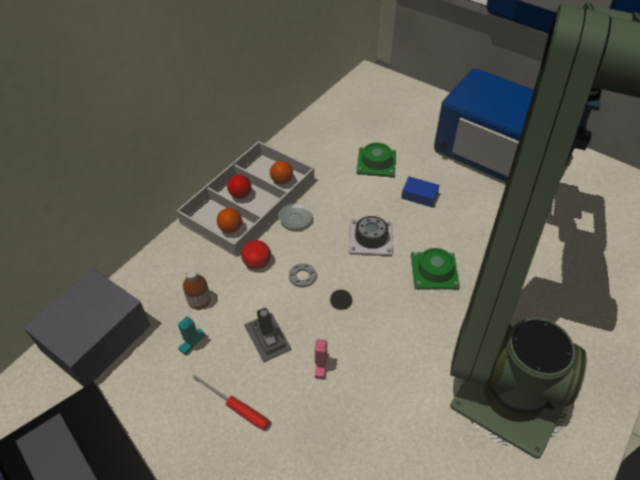

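The scene view shows the black spanner in its grey rack at about (404,250) and the cell at (259,268). In the side view they are at (267,335) and (371,235).

```bash
python3 - <<'E'
from h import *
a=load('scene0');b=load('side0')
def tri(p,q):
    c1,d1=ray(a,*p);c2,d2=ray(b,*q); A=np.stack([d1,-d2],1); s=np.linalg.lstsq(A,c2-c1,rcond=None)[0]
    P,Q=c1+d1*s[0],c2+d2*s[1]; return np.round((P+Q)/2,1),round(np.linalg.norm(P-Q),1)
print('handle top',tri((407,231),(264,313)),onz(a,407,231,101),onz(b,264,313,101))
print('cell',tri((259,257),(373,226)),onz(a,259,257,48),onz(b,373,226,48))
A=a['color'][205:295,225:425,::-1];B=b['color'][200:370,230:400,::-1]
A=cv2.resize(A,None,fx=4,fy=4,interpolation=cv2.INTER_CUBIC)
cv2.imwrite('pics/c1.png',A)
B=cv2.resize(B,None,fx=3.5,fy=3.5,interpolation=cv2.INTER_CUBIC);cv2.imwrite('pics/c2.png',B)
E
```

```text
handle top (array([520.2, 187.4,  99.3]), np.float64(0.4)) [521.936482 186.274012 101.      ] [519.48520795 188.32045791 101.        ]
cell (array([ 479.9, -191.9,   55.7]), np.float64(2.6)) [ 472.84815327 -190.62567101   48.        ] [ 482.73828394 -199.45574528   48.        ]
```

View pics/c1.png

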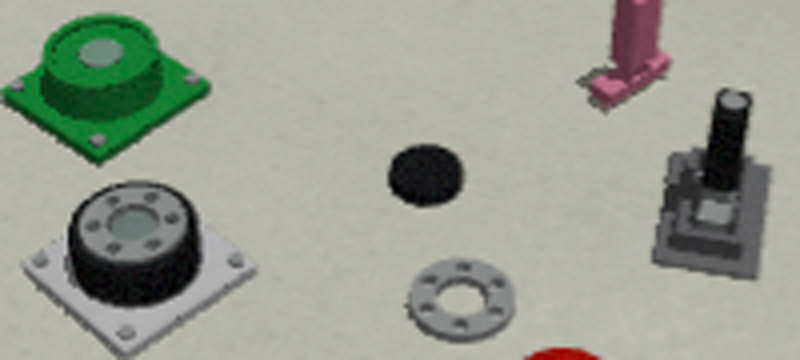

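The crop shows the rack foot corners at about (653,262), (755,277), (770,165) and (672,152). The cell face centre is at about (134,224), with all six holes visible.

```bash
python3 - <<'E'
from h import *
a=load('scene0')
f=lambda u,v:((u-1.5)/4+225,(v-1.5)/4+205)
P=[onz(a,*f(*p),5) for p in((653,262),(755,277),(770,165),(672,152))]
for i in range(4):
  e=P[(i+1)%4]-P[i]; print(P[i].round(),np.linalg.norm(e).round(),np.degrees(np.arctan2(e[1],e[0])).round(1))
print(np.mean(P,0))
c=onz(a,*f(134,224),48);print('cell',c)
for p in((123,192),(153,198),(173,218),(153,244),(113,247),(93,226)):
  d=onz(a,*f(*p),48)-c;print(np.linalg.norm(d).round(1),np.degrees(np.arctan2(d[1],d[0])).round(1))
print(todelta([521,187,200]))
E
```

```text
[555. 133.   5.] 66.0 64.5
[584. 192.   5.] 111.0 152.6
[485. 244.   5.] 68.0 -115.0
[456. 182.   5.] 111.0 -26.5
[519.94813218 187.70646363   5.        ]
cell [ 485.64503027 -194.47730334   48.        ]
31.6 -174.1
25.9 144.8
25.0 89.3
22.8 24.4
23.4 -41.3
26.0 -99.4
[ 55.276 -60.385   0.944]
```

```bash
python3 -m jog '[[[4.2,-4.6,0],0,1],[[4.2,-4.6,0],0,1],[[4.2,-4.6,0],0,1],[[4.2,-4.6,0],0,1],[[4.2,-4.6,0],0,1],[[4.2,-4.6,0],0,1],[[4.2,-4.6,0],0,1],[[4.2,-4.6,0],0,1],[[4.2,-4.6,0],0,1],[[4.2,-4.6,0],0,1]]'; python3 -c "
from h import *
st();print(todelta([521,187,200]))"
```

```text
time_s: 1.4
ee_pos: [437.3, 12.0, 208.0]
ee_rot: [180.0, -0.2, 16.2]
force: [1.3, -1.6, -0.6]
gripper_width: 91.3
{'time_s': 1.4, 'qpos': [0.03, 5.75, 106.42, 0.05, 67.6, 73.84], 'ee_pos': [437.3, 11.98, 208.03], 'ee_rot': [179.98, -0.23, 16.17], 'force': [1.33, -1.63, -0.64], 'torque': [-0.01, -0.06, -0.05], 'gripper_width': 91.33}
[ 12.91  -14.479   0.85 ]
```

```bash
python3 -m jog '[[[4,-4.5,0],0,1],[[4,-4.5,0],0,1],[[3.5,-4,0],0,1],[[0,0,0],-10.7,1],[[0,0,0],-10.7,1],[[0,0,0],-10.7,1],[[0,0,0],-10.7,1],[[0,0,0],-10.7,1],[[0,0,0],-10.7,1],[[0,0,0],-10.7,1]]' >/dev/null; python3 -m jog '[[[0,0,0],-10.7,1],[[0,0,0],-10.7,1],[[0,0,0],-10.7,1],[[0,0,0],-10.7,1],[[0,0,0],-10.7,1],[[0,0,0],-10.7,1],[[0,0,0],0,1]]'; python3 -c "
from h import *
print(todelta([521,187,200]));grab('wrist','w1.png')"
```

```text
time_s: 3.52
ee_pos: [511.0, 179.4, 202.1]
ee_rot: [-179.7, -0.3, 156.1]
force: [-0.1, -0.1, -0.4]
gripper_width: 91.5
[-0.605  1.098  0.2  ]
```

View pics/w1.png

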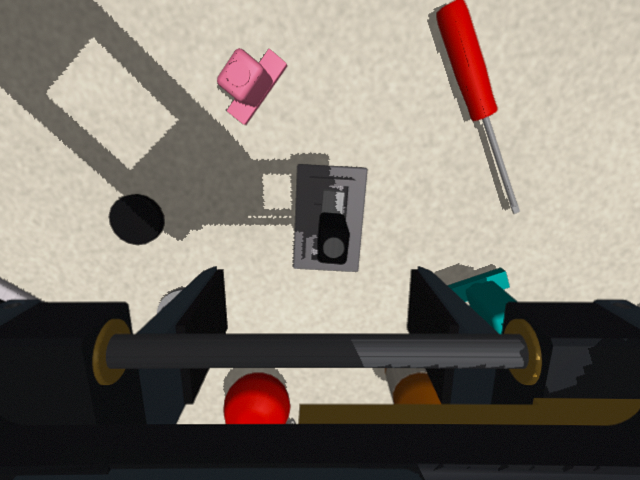

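The rack foot corners are at (297,165), (367,168), (358,271) and (293,268), and the handle's top at (333,246). The turquoise look-alike is at about (480,290) and the pink one at (250,85).

```bash
python3 - <<'E'
from h import *
f=load('w1');b=load('side0');a=load('scene0')
P=[onz(f,*p,5) for p in((297,165),(367,168),(358,271),(293,268))]
for i in range(4):
  e=P[(i+1)%4]-P[i]; print(P[i].round(),np.linalg.norm(e).round(),np.degrees(np.arctan2(e[1],e[0])).round(1))
print(np.mean(P,0), 'top',onz(f,333,246,101))
T=np.array([520.5,187.5,80]);print('delta',todelta(T))
R=Ro.from_euler('xyz',telemetry.state()['ee_rot'],degrees=True)
for n,im,u,v,z in(('teal top',a,468,260,86),('teal bar',a,455,285,0),('teal bar',a,476,281,0),('pinktop',a,385,202,86),('pinkbar',a,375,228,0),('flask',a,441,300,60)):
  p=onz(im,u,v,z);print(n,p.round(), R.inv().apply(p-T).round())
E
```

```text
[457. 180.   5.] 69.0 63.7
[487. 242.   5.] 108.0 -26.8
[584. 193.   5.] 69.0 -116.6
[553. 131.   5.] 108.0 153.0
[520.19269382 186.89671728   5.        ] top [519.75405892 188.12162898 101.        ]
delta [-0.592  1.186 12.199]
teal top [642. 299.  86.] [-66. 151.  -7.]
teal bar [641. 284.   0.] [-72. 137.  79.]
teal bar [642. 343.   0.] [-48. 191.  79.]
pinktop [373. 181.  86.] [133. -66.  -5.]
pinkbar [378. 157.   0.] [117. -85.  81.]
flask [725. 195.  60.] [-184.   90.   19.]
```

```bash
python3 -m jog '[[[-0.6,1.2,0],3,1],[[0,0,4],0,1],[[0,0,4],0,1],[[0,0,0],0,1]]'; python3 -c "
from h import *
print(todelta([520.2,187.4,80]))"
```

```text
time_s: 4.08
ee_pos: [521.9, 188.2, 120.9]
ee_rot: [-179.8, -0.2, 152.3]
force: [0.0, -0.8, 0.7]
gripper_width: 91.2
[ 0.103 -0.138  4.09 ]
```

```bash
python3 -m jog '[[[0.1,-0.15,2.1],-0.7,1],[[0,0,2],0,1],[[0,0,0],0,0.26],[[0,0,0],0,0.1],[[0,0,0],0,0.1],[[0,0,0],0,0.1],[[0,0,0],0,0.1],[[0,0,0],0,0.1]]' 55; python3 -c "
from h import *
st()"
```

```text
time_s: 5.08
ee_pos: [526.2, 189.3, 88.6]
ee_rot: [179.6, 0.5, 152.7]
force: [-0.0, -0.1, 0.2]
gripper_width: 34.1
{'time_s': 5.08, 'qpos': [18.63, 22.53, 102.15, -0.04, 54.69, -44.05], 'ee_pos': [526.22, 189.33, 88.58], 'ee_rot': [179.57, 0.46, 152.7], 'force': [-0.02, -0.06, 0.22], 'torque': [0.06, -0.12, -0.01], 'gripper_width': 34.08}
```

```bash
python3 -m jog '[[[0,0,0],0,0.34]]' ; python3 -c "
from h import *
print(todelta([520.2,187.4,80]))"; python3 -m jog '[[[0,0,0],0,0.34]]'; python3 -c "
from h import *
print(todelta([520.2,187.4,80]))"
```

```text
time_s: 5.2
ee_pos: [526.2, 189.3, 88.6]
ee_rot: [179.6, 0.5, 152.7]
force: [0.7, 0.9, -0.0]
gripper_width: 31.4
[ 0.452 -0.453  0.85 ]
time_s: 5.32
ee_pos: [526.1, 189.2, 88.5]
ee_rot: [179.6, 0.5, 152.7]
force: [-0.5, -0.6, -0.5]
gripper_width: 31.0
[ 0.449 -0.44   0.844]
```

```bash
python3 -m jog '[[[0.45,-0.45,0.85],0,0.34],[[0,0,0],0,0.34],[[0,0,0],0,0.34]]' ; python3 -c "
from h import *
print(todelta([520.2,187.4,80]));st();grab('wrist','w2.png')"
```

```text
time_s: 5.7
ee_pos: [519.2, 187.1, 78.9]
ee_rot: [179.6, 0.4, 152.7]
force: [-0.7, 0.6, 0.1]
gripper_width: 31.0
[-0.071  0.073 -0.11 ]
{'time_s': 5.7, 'qpos': [18.64, 22.61, 103.72, -0.04, 53.12, -44.03], 'ee_pos': [519.24, 187.08, 78.89], 'ee_rot': [179.63, 0.4, 152.7], 'force': [-0.65, 0.61, 0.08], 'torque': [0.04, -0.11, -0.03], 'gripper_width': 30.98}
```

View pics/w2.png

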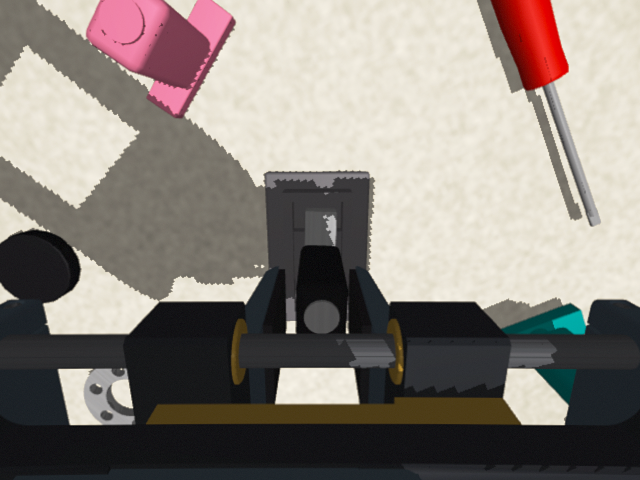

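The handle stands centred between the fingers, with its top at (322,317) and the fingers at about 280 and 362. I'll close.

```bash
python3 -m jog '[[[0,0,0],0,0.1],[[0,0,0],0,0.1],[[0,0,0],0,0.1],[[0,0,0],0,0.1],[[0,0,0],0,0.1]]' 55 ; python3 -m jog '[[[0,0,-1],0,0.1],[[0,0,-2],0,0.1],[[0,0,0],0,0.1]]' 55; python3 -c "
from h import *
st()"
```

```text
time_s: 6.38
ee_pos: [519.3, 187.1, 78.9]
ee_rot: [179.6, 0.4, 152.7]
force: [-0.6, -0.2, -0.7]
gripper_width: 23.5
time_s: 6.75
ee_pos: [518.7, 187.0, 109.9]
ee_rot: [179.7, 0.4, 152.7]
force: [-0.1, -1.1, -1.9]
gripper_width: 23.3
{'time_s': 6.75, 'qpos': [18.64, 20.69, 101.54, -0.03, 57.29, -44.04], 'ee_pos': [518.7, 186.97, 109.92], 'ee_rot': [179.67, 0.35, 152.69], 'force': [-0.11, -1.14, -1.85], 'torque': [0.07, -0.18, 0.0], 'gripper_width': 23.32}
```

```bash
python3 -m jog '[[[0,0,-5],0,0.1],[[0,0,-4],0,0.1],[[0,0,0],0,0.1]]'; python3 -c "
from h import *
print(todelta([565,-235,200]))"
```

```text
time_s: 7.12
ee_pos: [516.8, 186.4, 199.9]
ee_rot: [179.8, 0.2, 152.7]
force: [0.5, -0.2, -2.4]
gripper_width: 23.2
[-2.3618e+01 -3.5230e+01 -3.0000e-02]
```

```bash
python3 -m jog '[[[-1.5,-2.2,0],0,0.1],[[-3,-4.5,0],0,0.1],[[-3,-4.5,0],0,0.1],[[-3,-4.5,0],0,0.1],[[-3,-4.5,0],0,0.1],[[-3,-4.5,0],0,0.1],[[-3,-4.5,0],0,0.1],[[-3,-4.5,0],0,0.1],[[-1.5,-2.2,0],0,0.1],[[0,0,0],0,0.1]]'; python3 -c "
from h import *
grab('wrist','w3.png')"
```

```text
time_s: 8.38
ee_pos: [557.4, -253.8, 173.9]
ee_rot: [-179.7, -1.7, 152.8]
force: [-0.3, 0.5, -2.6]
gripper_width: 23.4
```

View pics/w3.png

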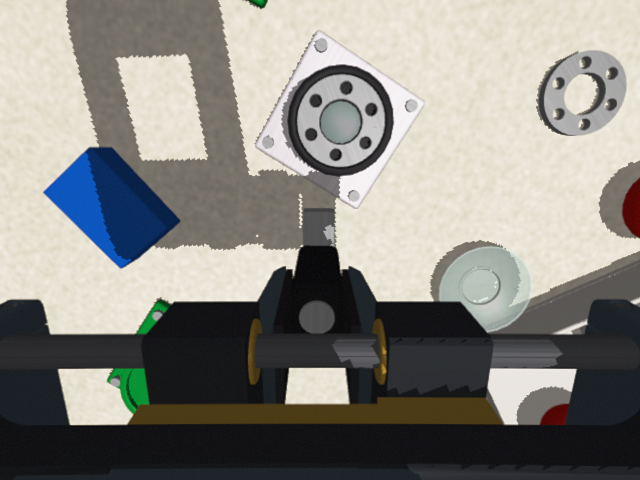

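The ring's centre is at about (340,121), with holes at about (346,88), (371,109), (365,143), (336,155), (311,134) and (316,100). The spanner is held upright.

```bash
cat > ring.py <<'E'
from h import *
def ring(name,guess,r=45):
    f=load(name); g=cv2.cvtColor(f['color'],cv2.COLOR_RGB2GRAY)
    n,l,s,c=cv2.connectedComponentsWithStats((g<85).astype(np.uint8))
    P=np.array([onz(f,*c[i],47) for i in range(1,n) if 60<s[i,4]<400 and np.hypot(*(c[i]-guess))<r])
    (x,y),rad=cv2.fitEllipse(P[:,:2].astype(np.float32))[:2] if len(P)>=5 else (P.mean(0)[:2],0)
    c=P.mean(0)[:2]
    a=np.degrees(np.arctan2(*(P[:,:2]-c).T[::-1])); r=np.hypot(*(P[:,:2]-c).T)
    print(len(P),'centre',c.round(1),'ell',x,y,rad,'r',r.round(1),'ang',a.round(1))
    ph=np.degrees(np.angle(np.mean(np.exp(6j*np.radians(a)))))/6
    print('phase mod 60',ph); return c,ph
if __name__=='__main__':
    c,ph=ring('w3',(340,121)); st()
    for u,v,z in((259,258.5,None),): pass
E
python3 ring.py
```

```text
7 centre [ 483.8 -195.5] ell 484.2704162597656 -197.4982147216797 (48.82415008544922, 50.3112907409668) r [24.1 25.1  7.  23.9 26.  24.8 25.8] ang [ 146.2 -152.9  102.4   83.6  -94.9   21.6  -37.6]
phase mod 60 25.916419444691858
{'time_s': 8.43, 'qpos': [-25.33, 23.86, 86.31, -0.27, 71.6, -88.12], 'ee_pos': [557.07, -252.65, 173.84], 'ee_rot': [-179.69, -1.77, 152.88], 'force': [-0.13, -0.61, -2.16], 'torque': [0.04, -0.16, 0.03], 'gripper_width': 23.77}
```

```bash
sed -i "s/^    (x,y),rad/    P=P[np.hypot(*(P-np.median(P,0))[:,:2].T)>15]\n    (x,y),rad/" ring.py; python3 ring.py; python3 - <<'E'
from h import *
print(ray(load('w3'),320,240)[0]-telemetry.state()['ee_pos'])
R=Ro.from_euler('xyz',telemetry.state()['ee_rot'],degrees=True)
print('tool z',R.as_matrix()[:,2], 'shift to above ring',todelta([484,-196.5,174]))
E
```

```text
6 centre [ 484.  -196.6] ell 484.06298828125 -196.54522705078125 (49.84906005859375, 49.95077896118164) r [25.  24.9 25.  24.9 25.  24.9] ang [ 144.3 -155.5   84.4  -95.7   24.2  -35.9]
phase mod 60 24.297411013718605
{'time_s': 8.43, 'qpos': [-25.33, 23.86, 86.31, -0.27, 71.6, -88.12], 'ee_pos': [557.07, -252.65, 173.84], 'ee_rot': [-179.69, -1.77, 152.88], 'force': [-0.13, -0.61, -2.16], 'torque': [0.04, -0.16, 0.03], 'gripper_width': 23.77}
[-64.87788046  32.96632124 177.32592517]
tool z [-0.02995121  0.00920986 -0.99950893] shift to above ring [9.059 1.668 0.254]
```

```bash
python3 -m jog '[[[1.5,0.3,0],0,0.1],[[2.5,0.5,0],0,0.1],[[2.5,0.5,0],0,0.1],[[1.5,0.3,0],0,0.1],[[0,0,0],4.2,0.1],[[0,0,0],4.2,0.1],[[0,0,0],0,0.1],[[0,0,0],0,0.1]]'; cat > aim.py <<'E'
from h import *
import sys
# pins' midpoint (tilt considered) to ring centre; z = height of pin ends above ring face
c=np.array([484,-196.5]); s=telemetry.state(); R=Ro.from_euler('xyz',s['ee_rot'],degrees=True)
L=71.; M=R.as_matrix(); p=s['ee_pos']+M[:,2]*L
print('pin mid off centre',(p[:2]-c).round(2),'h',round(p[2]-48,2),'F',np.round(s['force'],1),'T',np.round(s['torque'],2),'rot',np.round(s['ee_rot'],2),'q6',round(s['qpos'][5],1),'pinline',np.degrees(np.arctan2(M[1,0],M[0,0])).round(2))
print('shift',(R.inv().apply(np.append(c,48)-p)/10).round(3),'t',s['time_s'])
E
python3 aim.py
```

```text
time_s: 9.43
ee_pos: [487.8, -190.6, 170.5]
ee_rot: [-179.5, -2.4, 144.8]
force: [-0.2, 0.6, -2.1]
gripper_width: 23.5
pin mid off centre [0.99 7.06] h 51.56 F [-0.2  0.6 -2.1] T [ 0.04 -0.15 -0.04] rot [-179.48   -2.36  144.79] q6 -77.4 pinline 144.79
shift [-0.538 -0.588  5.144] t 9.425
```

```bash
python3 -m jog '[[[-0.5,-0.6,0],0,0.1],[[0,0,2],0,0.1],[[0,0,0],0,0.1],[[0,0,0],0,0.1]]'; python3 aim.py;  python3 -m jog '[[[0,0,-3],0,0.1],[[0,0,0],0,0.1]]'; python3 aim.py
```

```text
time_s: 9.93
ee_pos: [488.7, -199.9, 150.7]
ee_rot: [-179.5, -2.2, 144.9]
force: [0.3, 0.5, -1.8]
gripper_width: 23.7
pin mid off centre [ 2.08 -2.31] h 31.71 F [ 0.3  0.5 -1.8] T [-0.   -0.24 -0.04] rot [-179.47   -2.22  144.89] q6 -78.3 pinline 144.89
shift [0.18  0.098 3.18 ] t 9.925
time_s: 10.18
ee_pos: [490.5, -200.9, 182.1]
ee_rot: [-179.5, -2.1, 144.9]
force: [0.5, -0.4, -1.8]
gripper_width: 23.9
pin mid off centre [ 3.96 -3.41] h 63.12 F [ 0.5 -0.4 -1.8] T [ 0.01 -0.17  0.02] rot [-179.49   -2.12  144.9 ] q6 -78.3 pinline 144.9
shift [0.286 0.107 6.327] t 10.175
```

```bash
python3 -m jog '[[[-4,0.8,0],0,0.1],[[-4,0.8,0],0,0.1],[[0,0,0],0,0.1]]'; python3 aim.py;  python3 -m jog '[[[1,-0.2,0],0,0.1],[[1,-0.2,0],0,0.1],[[1,-0.2,0],0,0.1],[[1,-0.2,0],0,0.1],[[1,-0.2,0],0,0.1],[[1,-0.2,0],0,0.1],[[0,0,0],0,0.1]]'; python3 aim.py
```

```text
time_s: 10.55
ee_pos: [565.4, -234.1, 176.9]
ee_rot: [-179.5, -2.3, 144.9]
force: [0.2, 0.3, -2.3]
gripper_width: 23.9
pin mid off centre [ 78.74 -36.59] h 57.94 F [ 0.2  0.3 -2.3] T [ 0.05 -0.14 -0.03] rot [-179.45   -2.26  144.91] q6 -78.4 pinline 144.91
shift [ 8.311 -1.474  6.141] t 10.55
time_s: 11.42
ee_pos: [501.1, -205.8, 179.6]
ee_rot: [-179.4, -2.5, 144.9]
force: [0.6, -0.2, -1.4]
gripper_width: 23.6
pin mid off centre [14.19 -8.12] h 60.62 F [ 0.6 -0.2 -1.4] T [-0.02 -0.22  0.02] rot [-179.41   -2.48  144.92] q6 -78.4 pinline 144.92
shift [ 1.364 -0.088  6.128] t 11.425
```

```bash
python3 -m jog '[[[0,0,-5],0,0.1],[[0,0,-5],0,0.1],[[0,0,0],0,0.1]]'; python3 aim.py;  python3 -m jog '[[[0,0,5],0,0.1],[[0,0,5],0,0.1],[[0,0,0],0,0.1]]'; python3 aim.py
```

```text
time_s: 11.8
ee_pos: [505.9, -207.7, 281.5]
ee_rot: [-179.4, -2.5, 144.9]
force: [-0.2, -0.2, -2.9]
gripper_width: 23.8
pin mid off centre [ 19.02 -10.08] h 162.61 F [-0.2 -0.2 -2.9] T [ 0.04 -0.21 -0.01] rot [-179.41   -2.48  144.92] q6 -78.4 pinline 144.92
shift [ 1.431 -0.1   16.34 ] t 11.8
time_s: 12.18
ee_pos: [501.8, -206.1, 177.8]
ee_rot: [-179.4, -2.5, 144.9]
force: [-0.1, -0.1, -2.2]
gripper_width: 23.8
pin mid off centre [14.88 -8.48] h 58.87 F [-0.1 -0.1 -2.2] T [ 0.01 -0.19 -0.04] rot [-179.41   -2.47  144.92] q6 -78.4 pinline 144.92
shift [ 1.45  -0.1    5.956] t 12.175
```

```bash
python3 -m jog '[[[1,5,0],0,0.1],[[1,5,0],0,0.1],[[1,5,0],0,0.1],[[1,5,0],0,0.1],[[0,0,0],0,0.1]]'; python3 aim.py;  python3 -m jog '[[[-0.5,-2.5,0],0,0.1],[[-0.5,-2.5,0],0,0.1],[[-0.5,-2.5,0],0,0.1],[[-0.5,-2.5,0],0,0.1],[[-0.5,-2.5,0],0,0.1],[[-0.5,-2.5,0],0,0.1],[[-0.5,-2.5,0],0,0.1],[[0,0,0],0,0.1]]'; python3 aim.py
```

```text
time_s: 12.8
ee_pos: [592.1, -16.0, 184.4]
ee_rot: [-179.7, -1.9, 144.8]
force: [-0.1, 0.2, -2.3]
gripper_width: 23.6
pin mid off centre [106.06 181.48] h 65.45 F [-0.1  0.2 -2.3] T [-0.02 -0.14  0.04] rot [-179.7    -1.85  144.76] q6 -58.1 pinline 144.76
shift [ -2.02  -20.908   6.591] t 12.8
time_s: 13.8
ee_pos: [520.2, -191.2, 195.1]
ee_rot: [-179.7, -1.0, 144.6]
force: [0.7, 0.7, -2.6]
gripper_width: 23.5
pin mid off centre [35.    5.71] h 76.09 F [ 0.7  0.7 -2.6] T [ 0.08 -0.2   0.  ] rot [-179.73   -0.98  144.65] q6 -76.0 pinline 144.65
shift [ 2.394 -2.455  7.662] t 13.8
```

```bash
python3 -m jog '[[[0.8,-0.8,0],0.2,0.1],[[0.8,-0.8,1.5],0.2,0.1],[[0.8,-0.8,1.5],0,0.1],[[0,0,2],0,0.1],[[0,0,0],0,0.1]]'; python3 aim.py
```

```text
time_s: 14.42
ee_pos: [483.7, -195.5, 147.4]
ee_rot: [-179.8, -0.8, 144.3]
force: [-0.0, 0.9, -1.1]
gripper_width: 23.7
pin mid off centre [-1.32  1.43] h 28.41 F [-0.   0.9 -1.1] T [ 0.01 -0.11  0.03] rot [-179.78   -0.84  144.3 ] q6 -77.5 pinline 144.3
shift [-0.233 -0.028  2.838] t 14.425
```

```bash
python3 -m jog '[[[-0.2,0,1],0,0.1],[[0,0,1],0,0.1],[[0,0,0],0,0.1]]'; python3 aim.py; python3 -c "
from h import *
grab('wrist','w4.png');f=grab('side','s4.png')
u,v=map(int,proj(f,[484,-196.5,60]));print(u,v)
A=f['color'][v-60:v+60,u-60:u+60,::-1];A=cv2.resize(A,(560,560),interpolation=cv2.INTER_CUBIC)
f=load('w4');B=f['color'][180:420,200:440,::-1];B=cv2.resize(B,(240,560)) if 0 else cv2.resize(B,(240,240))
C=np.zeros((560,800,3),np.uint8);C[:,:560]=A;C[:240,560:]=B;cv2.imwrite('pics/c4.png',C)"
```

```text
time_s: 14.8
ee_pos: [486.2, -196.5, 127.9]
ee_rot: [-179.8, -0.7, 144.4]
force: [-0.3, 0.9, -3.4]
gripper_width: 23.6
pin mid off centre [1.42 0.32] h 8.94 F [-0.3  0.9 -3.4] T [ 0.07 -0.13  0.04] rot [-179.82   -0.67  144.36] q6 -77.6 pinline 144.36
shift [ 0.087 -0.106  0.896] t 14.8
372 223
```

View pics/c4.png

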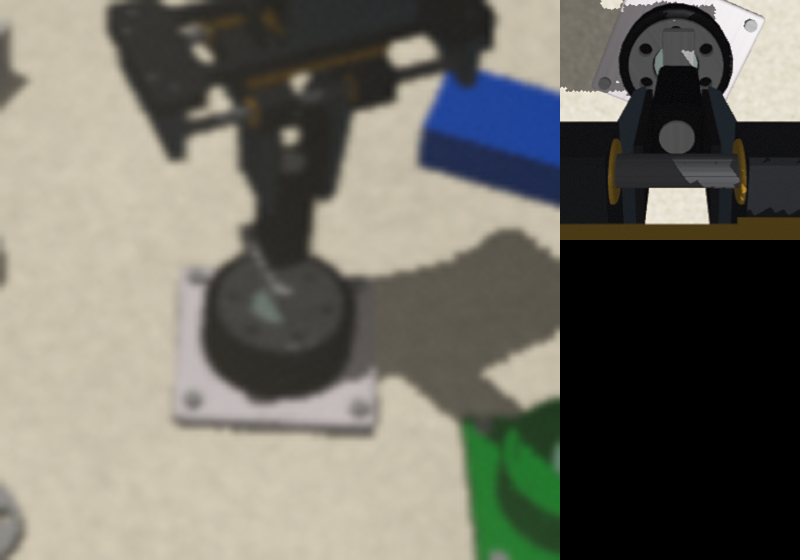

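The bar hides the far hole, and the two flanking holes at (646,49) and (706,49) lie symmetric about it, so the alignment is good. I'll lower gently.

```bash
python3 -m jog '[[[0.1,-0.1,0.4],0,0.1],[[0,0,0.4],0,0.1],[[0,0,0],0,0.1]]'; python3 aim.py;python3 -m jog '[[[0,0,0.2],0,0.1],[[0,0,0],0,0.1]]'; python3 aim.py
```

```text
time_s: 15.28
ee_pos: [485.6, -197.2, 120.7]
ee_rot: [-179.8, -0.5, 144.4]
force: [0.4, 0.7, -1.8]
gripper_width: 23.8
pin mid off centre [ 0.92 -0.43] h 1.69 F [ 0.4  0.7 -1.8] T [ 0.02 -0.11  0.02] rot [-179.85   -0.52  144.35] q6 -77.7 pinline 144.35
shift [ 0.098 -0.018  0.17 ] t 15.275
time_s: 15.52
ee_pos: [485.6, -197.2, 118.6]
ee_rot: [-179.9, -0.5, 144.4]
force: [0.5, -0.2, -2.6]
gripper_width: 23.5
pin mid off centre [ 1.02 -0.49] h -0.38 F [ 0.5 -0.2 -2.6] T [ 0.02 -0.18 -0.03] rot [-179.85   -0.51  144.35] q6 -77.7 pinline 144.35
shift [ 0.112 -0.02  -0.037] t 15.525
```

```bash
python3 -m jog '[[[0.1,0,0.15],0,0.1],[[0,0,0],0,0.1]]'; python3 aim.py;python3 -m jog '[[[0,0,0.15],0,0.1],[[0,0,0],0,0.1]]'; python3 aim.py;python3 -m jog '[[[0,0,0.1],0,0.1],[[0,0,0],0,0.1]]'; python3 aim.py
```

```text
time_s: 15.78
ee_pos: [484.8, -196.6, 117.1]
ee_rot: [-179.9, -0.5, 144.4]
force: [0.1, -0.6, -1.8]
gripper_width: 24.0
pin mid off centre [0.19 0.1 ] h -1.88 F [ 0.1 -0.6 -1.8] T [ 0.04 -0.13  0.06] rot [-179.85   -0.5   144.35] q6 -77.6 pinline 144.35
shift [ 0.011 -0.02  -0.188] t 15.775
time_s: 16.02
ee_pos: [484.8, -196.6, 115.6]
ee_rot: [-179.9, -0.5, 144.4]
force: [0.3, 0.1, -1.3]
gripper_width: 23.6
pin mid off centre [0.22 0.1 ] h -3.43 F [ 0.3  0.1 -1.3] T [ 0.05 -0.14  0.01] rot [-179.85   -0.49  144.35] q6 -77.6 pinline 144.35
shift [ 0.015 -0.022 -0.343] t 16.025
time_s: 16.27
ee_pos: [484.9, -196.6, 114.5]
ee_rot: [-179.9, -0.5, 144.4]
force: [0.3, -1.0, -2.3]
gripper_width: 23.4
pin mid off centre [0.26 0.1 ] h -4.49 F [ 0.3 -1.  -2.3] T [ 0.07 -0.17  0.05] rot [-179.86   -0.49  144.35] q6 -77.6 pinline 144.35
shift [ 0.019 -0.024 -0.449] t 16.275
```

Both pins are entering freely, since the height is -4.5 mm with no force rise. I'll go on until the bar touches.

```bash
python3 -m jog '[[[0,0,0.15],0,0.1],[[0,0,0],0,0.1]]'; python3 aim.py;python3 -m jog '[[[0,0,0.12],0,0.1],[[0,0,0],0,0.1]]'; python3 aim.py;python3 -m jog '[[[0,0,0.12],0,0.1],[[0,0,0],0,0.1]]'; python3 aim.py
```

```text
time_s: 16.52
ee_pos: [484.9, -196.6, 112.9]
ee_rot: [-179.9, -0.5, 144.4]
force: [-0.8, -0.5, -2.1]
gripper_width: 23.5
pin mid off centre [0.25 0.09] h -6.1 F [-0.8 -0.5 -2.1] T [ 0.04 -0.12 -0.02] rot [-179.85   -0.49  144.35] q6 -77.6 pinline 144.35
shift [ 0.021 -0.024 -0.61 ] t 16.525
time_s: 16.77
ee_pos: [485.1, -196.7, 112.1]
ee_rot: [-179.9, -0.4, 144.4]
force: [0.1, -0.2, 0.2]
gripper_width: 23.8
pin mid off centre [0.5 0. ] h -6.85 F [ 0.1 -0.2  0.2] T [ 0.12 -0.02  0.02] rot [-179.86   -0.45  144.36] q6 -77.6 pinline 144.36
shift [ 0.046 -0.031 -0.685] t 16.775
time_s: 17.02
ee_pos: [485.1, -196.6, 111.5]
ee_rot: [-179.9, -0.4, 144.4]
force: [-1.2, 1.0, 1.9]
gripper_width: 23.3
pin mid off centre [0.52 0.04] h -7.52 F [-1.2  1.   1.9] T [ 0.1   0.04 -0.02] rot [-179.87   -0.43  144.35] q6 -77.6 pinline 144.35
shift [ 0.046 -0.035 -0.752] t 17.025
```

The bar is on the ring face. I'll add slight preload, then turn clockwise.

```bash
python3 -m jog '[[[0,0,0.1],0,0.1],[[0,0,0],5,0.1],[[0,0,0],5,0.1]]'; python3 aim.py;python3 -m jog '[[[0,0,0],5,0.1],[[0,0,0],5,0.1]]'; python3 aim.py;python3 -m jog '[[[0,0,0],4,0.1],[[0,0,0],4,0.1]]'; python3 aim.py
```

```text
time_s: 17.4
ee_pos: [484.3, -197.3, 110.7]
ee_rot: [-179.7, -0.4, 134.2]
force: [-1.9, 0.7, 2.0]
gripper_width: 23.5
pin mid off centre [-0.34 -0.79] h -8.25 F [-1.9  0.7  2. ] T [0.07 0.13 0.17] rot [-179.66   -0.38  134.19] q6 -67.4 pinline 134.19
shift [ 0.038  0.075 -0.826] t 17.4
time_s: 17.65
ee_pos: [484.1, -197.4, 110.8]
ee_rot: [-179.6, -0.3, 123.9]
force: [-1.4, 0.9, 1.5]
gripper_width: 23.9
pin mid off centre [-0.62 -0.85] h -8.16 F [-1.4  0.9  1.5] T [0.12 0.11 0.21] rot [-179.55   -0.32  123.95] q6 -57.1 pinline 123.95
shift [ 0.04   0.093 -0.817] t 17.65
time_s: 17.9
ee_pos: [483.9, -197.3, 110.9]
ee_rot: [-179.5, -0.2, 115.8]
force: [-1.2, 0.4, 1.5]
gripper_width: 23.7
pin mid off centre [-0.81 -0.85] h -8.09 F [-1.2  0.4  1.5] T [0.12 0.12 0.26] rot [-179.48   -0.24  115.77] q6 -48.9 pinline 115.77
shift [ 0.045  0.103 -0.81 ] t 17.9
```

```bash
python3 -m jog '[[[0.04,0.08,0.03],3,0.1],[[0,0,0],3,0.1]]'; python3 aim.py;for i in 1 2 3; do :; done; python3 -m jog '[[[0,0,0],2,0.1],[[0,0,0],2,0.1]]'; python3 aim.py;python3 -m jog '[[[0,0,0],1.5,0.1]]'; python3 aim.py;python3 -m jog '[[[0,0,0],1.5,0.1]]'; python3 aim.py
```

```text
time_s: 18.15
ee_pos: [483.9, -197.2, 110.7]
ee_rot: [-179.4, -0.1, 109.7]
force: [-1.0, 0.8, 2.7]
gripper_width: 23.8
pin mid off centre [-0.95 -0.85] h -8.3 F [-1.   0.8  2.7] T [0.19 0.09 0.25] rot [-1.7935e+02 -1.3000e-01  1.0969e+02] q6 -42.7 pinline 109.69
shift [ 0.05   0.109 -0.831] t 18.15
time_s: 18.4
ee_pos: [483.7, -197.2, 110.7]
ee_rot: [-179.3, -0.1, 105.6]
force: [-0.9, 1.9, 1.4]
gripper_width: 23.8
pin mid off centre [-1.1  -0.81] h -8.26 F [-0.9  1.9  1.4] T [0.09 0.12 0.22] rot [-1.7933e+02 -8.0000e-02  1.0557e+02] q6 -38.5 pinline 105.57
shift [ 0.05   0.118 -0.827] t 18.4
time_s: 18.52
ee_pos: [483.7, -197.1, 110.7]
ee_rot: [-179.3, -0.1, 104.0]
force: [-0.8, -0.3, 2.0]
gripper_width: 24.2
pin mid off centre [-1.12 -0.78] h -8.28 F [-0.8 -0.3  2. ] T [0.12 0.19 0.21] rot [-1.7932e+02 -6.0000e-02  1.0399e+02] q6 -37.0 pinline 103.99
shift [ 0.049  0.117 -0.829] t 18.525
time_s: 18.65
ee_pos: [483.7, -197.2, 110.8]
ee_rot: [-179.3, -0.0, 102.4]
force: [-1.0, 0.6, 1.6]
gripper_width: 23.6
pin mid off centre [-1.15 -0.78] h -8.24 F [-1.   0.6  1.6] T [0.1  0.08 0.2 ] rot [-1.7931e+02 -4.0000e-02  1.0240e+02] q6 -35.4 pinline 102.4
shift [ 0.053  0.119 -0.826] t 18.65
```

```bash
cat > chk.py <<'E'
from h import *
s=telemetry.state(); t=s['torque'][2]; print('tz',round(t,3),'yaw',round(s['ee_rot'][2],2),'fz',round(s['force'][2],1)); raise SystemExit(int(t>0.29))
E
J="python3 -m jog"
python3 -m jog '[[[0,0,0],1.2,0.1]]' >/dev/null; python3 chk.py && python3 -m jog '[[[0,0,0],1.2,0.1]]' >/dev/null && python3 chk.py && python3 -m jog '[[[0,0,0],1.2,0.1]]' >/dev/null && python3 chk.py && python3 -m jog '[[[0,0,0],1.2,0.1]]' >/dev/null && python3 chk.py && python3 -m jog '[[[0,0,0],1.2,0.1]]' >/dev/null && python3 chk.py && python3 -m jog '[[[0,0,0],1.2,0.1]]' >/dev/null && python3 chk.py && python3 -m jog '[[[0,0,0],1.2,0.1]]' >/dev/null && python3 chk.py && python3 -m jog '[[[0,0,0],1.2,0.1]]' >/dev/null && python3 chk.py && python3 -m jog '[[[0,0,0],1.2,0.1]]' >/dev/null && python3 chk.py && python3 -m jog '[[[0,0,0],1.2,0.1]]' >/dev/null && python3 chk.py
```

```text
tz 0.166 yaw 101.12 fz 2.0
tz 0.25 yaw 99.84 fz 2.2
tz 0.164 yaw 98.56 fz 2.4
tz 0.266 yaw 97.27 fz 1.5
tz 0.257 yaw 95.98 fz 1.9
tz 0.229 yaw 94.7 fz 1.3
tz 0.201 yaw 93.42 fz 1.9
tz 0.242 yaw 92.14 fz 2.2
tz 0.375 yaw 90.87 fz 2.6
```

```bash
python3 -m jog '[[[0,0,0],0,0.1]]' >/dev/null; python3 chk.py; python3 -m jog '[[[0,0,0],0,0.1]]' >/dev/null; python3 chk.py;python3 -m jog '[[[0,0,0],0,0.1]]' >/dev/null; python3 chk.py;python3 aim.py
```

```text
tz 0.313 yaw 90.87 fz 2.6
tz 0.379 yaw 90.88 fz 1.8
tz 0.325 yaw 90.89 fz 2.3
pin mid off centre [-1.41 -0.64] h -8.33 F [-0.   1.2  2.3] T [0.13 0.22 0.32] rot [-1.7928e+02  9.0000e-02  9.0890e+01] q6 -23.8 pinline 90.89
shift [ 0.061  0.132 -0.834] t 20.15
```

The stop is reached, with a steady holding torque of about 0.35 N m against about 0.22 while sliding. I'll ease back within the hole play and lift.

```bash
python3 -m jog '[[[0.05,0,0],-2,0.1],[[0,0,0],-2,0.1],[[0,0,0],0,0.1]]'; python3 aim.py; python3 -m jog '[[[0,0,-0.5],0,0.1],[[0,0,-0.7],0,0.1],[[0,0,-1],0,0.1],[[0,0,0],0,0.1]]'; python3 aim.py
```

```text
time_s: 20.52
ee_pos: [483.3, -196.9, 110.6]
ee_rot: [-179.3, 0.1, 95.1]
force: [-1.8, 0.8, 1.5]
gripper_width: 23.6
pin mid off centre [-1.64 -0.59] h -8.35 F [-1.8  0.8  1.5] T [-0.05  0.19 -0.05] rot [-1.7926e+02  6.0000e-02  9.5070e+01] q6 -28.0 pinline 95.07
shift [ 0.043  0.158 -0.838] t 20.525
time_s: 21.02
ee_pos: [484.4, -196.7, 133.5]
ee_rot: [-179.4, 0.0, 95.0]
force: [0.5, -0.3, -1.7]
gripper_width: 23.4
pin mid off centre [-0.43 -0.33] h 14.51 F [ 0.5 -0.3 -1.7] T [-0.02 -0.08 -0.  ] rot [-1.7935e+02  3.0000e-02  9.5020e+01] q6 -28.0 pinline 95.02
shift [0.03  0.062 1.451] t 21.025
```

```bash
python3 -m jog '[[[0,0,-3],0,0.1],[[0,0,-4],0,0.1],[[0,0,0],-8,0.1],[[0,0,0],-10,0.1],[[0,0,0],-10,0.1],[[0,0,0],-10,0.1],[[0,0,0],-10,0.1],[[0,0,0],-9.5,0.1],[[0,0,0],0,0.1]]'; python3 -c "
from h import *
print(todelta([519.2,187.1,200]))"
```

```text
time_s: 22.15
ee_pos: [484.2, -195.7, 204.9]
ee_rot: [-179.7, -0.7, 154.3]
force: [0.5, -0.5, -1.8]
gripper_width: 23.5
[13.441 36.016  0.441]
```

```bash
python3 -m jog '[[[0.5,1.2,0],0,0.1],[[1,2.6,0],0.3,0.1],[[1,2.6,0],0.3,0.1],[[1,2.6,0],0.3,0.1],[[1,2.6,0],0.3,0.1],[[1,2.6,0],0.3,0.1],[[1,2.6,0],0,0.1],[[1,2.6,0],0,0.1],[[1,2.6,0],0,0.1],[[0,0,0],0,0.1]]'; python3 -c "
from h import *
print(todelta([519.2,187.1,200]))"
```

```text
time_s: 23.4
ee_pos: [507.5, 53.6, 204.7]
ee_rot: [-179.9, -0.8, 151.6]
force: [-0.2, -0.7, -1.6]
gripper_width: 23.4
[ 5.309 12.299  0.518]
```

```bash
python3 -m jog '[[[0.9,2.1,0],-0.5,0.1],[[0.9,2.1,0],-0.5,0.1],[[0.9,2.1,0],0,0.1],[[0.9,2.1,0],0,0.1],[[0.9,2.1,0],0,0.1],[[0.4,1,0],0,0.1],[[0,0,0],0,0.1]]'; cat > aimr.py <<'E'
from h import *
# spanner origin -> rack seat origin (as it was gripped); z of pin ends over rack seat
s=telemetry.state(); R=Ro.from_euler('xyz',s['ee_rot'],degrees=True); R0=Ro.from_euler('xyz',[179.63,.4,152.7],degrees=True)
p=s['ee_pos']+R.apply([0,0,63.9]); g=np.array([519.24,187.08,78.89])+R0.apply([0,0,63.9])
print('off',(p-g).round(1),'shift',(R.inv().apply(g-p)/10).round(3),'rot',np.round(s['ee_rot'],2),'F',np.round(s['force'],1),'t',s['time_s'])
E
python3 aimr.py
```

```text
time_s: 24.28
ee_pos: [515.9, 179.3, 204.7]
ee_rot: [-179.6, -0.8, 152.1]
force: [0.0, -0.1, -1.8]
gripper_width: 23.6
off [ -4.9  -7.9 125.8] shift [-0.244  1.009 12.575] rot [-179.63   -0.81  152.06] F [ 0.  -0.1 -1.8] t 24.275
```

```bash
python3 -m jog '[[[-0.25,1,0],-0.6,0.1],[[0,0,2.5],0,0.1],[[0,0,2.5],0,0.1],[[0,0,2.5],0,0.1],[[0,0,1.5],0,0.1],[[0,0,0],0,0.1]]'; python3 aimr.py
```

```text
time_s: 25.02
ee_pos: [525.1, 185.1, 113.2]
ee_rot: [-179.8, -0.6, 152.5]
force: [-0.6, -0.3, -1.6]
gripper_width: 23.4
off [ 4.6 -2.  34.3] shift [ 0.465 -0.017  3.436] rot [-179.75   -0.6   152.48] F [-0.6 -0.3 -1.6] t 25.025
```

```bash
python3 -m jog '[[[0.45,0,0.8],0,0.1],[[0,0,0.8],0,0.1],[[0,0,0],0,0.1]]'; python3 aimr.py
```

```text
time_s: 25.4
ee_pos: [522.1, 187.8, 98.1]
ee_rot: [-179.9, -0.4, 152.5]
force: [-0.7, -0.5, -1.1]
gripper_width: 23.7
off [ 1.8  0.7 19.3] shift [ 0.115 -0.14   1.926] rot [-179.91   -0.45  152.47] F [-0.7 -0.5 -1.1] t 25.4
```

```bash
python3 -m jog '[[[0.12,-0.14,0.6],0,0.1],[[0,0,0.5],0,0.1],[[0,0,0],0,0.1]]'; python3 aimr.py; python3 -m jog '[[[0,0,0.4],0,0.1],[[0,0,0.2],0,0.1],[[0,0,0],0,0.1]]'; python3 aimr.py
```

```text
time_s: 25.78
ee_pos: [520.6, 187.2, 87.0]
ee_rot: [-180.0, -0.4, 152.5]
force: [-0.7, 0.1, -1.4]
gripper_width: 23.6
off [0.4 0.1 8.1] shift [ 0.022 -0.029  0.811] rot [-179.96   -0.39  152.47] F [-0.7  0.1 -1.4] t 25.775
time_s: 26.15
ee_pos: [520.8, 187.3, 80.7]
ee_rot: [-180.0, -0.4, 152.5]
force: [-0.3, 1.3, -1.7]
gripper_width: 23.5
off [0.6 0.2 1.8] shift [ 0.044 -0.047  0.183] rot [-179.98   -0.38  152.47] F [-0.3  1.3 -1.7] t 26.15
```

```bash
python3 -m jog '[[[0,0,0.15],0,0.1],[[0,0,0],0,0.1]]'; python3 aimr.py; python3 -m jog '[[[0,0,0.06],0,0.1],[[0,0,0],0,0.1]]'; python3 aimr.py
```

```text
time_s: 26.4
ee_pos: [520.9, 187.3, 79.2]
ee_rot: [-180.0, -0.4, 152.5]
force: [-0.1, -0.2, -1.5]
gripper_width: 23.5
off [0.7 0.3 0.3] shift [ 0.052 -0.057  0.035] rot [-179.99   -0.36  152.47] F [-0.1 -0.2 -1.5] t 26.4
time_s: 26.65
ee_pos: [521.1, 187.4, 79.0]
ee_rot: [180.0, -0.3, 152.5]
force: [-0.2, 0.0, -2.6]
gripper_width: 23.8
off [0.9 0.3 0.1] shift [ 0.069 -0.073  0.015] rot [179.98  -0.34 152.47] F [-0.2  0.  -2.6] t 26.65
```

```bash
python3 -m jog '[[[0,0,0.08],0,0.1],[[0,0,0],0,0.1]]'; python3 aimr.py; python3 -m jog '[[[0,0,0.08],0,0.1],[[0,0,0],0,0.1]]'; python3 aimr.py
```

```text
time_s: 26.9
ee_pos: [521.1, 187.4, 78.8]
ee_rot: [180.0, -0.3, 152.5]
force: [-0.9, -0.5, 2.0]
gripper_width: 23.9
off [ 1.   0.4 -0.1] shift [ 0.072 -0.08  -0.007] rot [179.97  -0.33 152.47] F [-0.9 -0.5  2. ] t 26.9
time_s: 27.15
ee_pos: [521.1, 187.4, 78.3]
ee_rot: [180.0, -0.3, 152.5]
force: [-0.5, -0.5, 1.1]
gripper_width: 23.6
off [ 1.   0.4 -0.5] shift [ 0.071 -0.08  -0.054] rot [179.96  -0.32 152.47] F [-0.5 -0.5  1.1] t 27.15
```

The bar rests on the pad. I'll open and withdraw.

```bash
python3 -m jog '[[[0,0,0],0,0.4],[[0,0,0],0,0.4],[[0,0,0],0,0.65],[[0,0,0],0,0.65],[[0,0,0],0,0.65],[[0,0,0],0,0.65],[[0,0,0],0,0.65]]' ; python3 -m jog '[[[0,0,-1],0,0.65],[[0,0,-3],0,0.65],[[0,0,-5],0,0.65],[[0,0,-5],0,0.65],[[0,0,0],0,0.65]]'; python3 -c "
from h import *
f=grab('wrist','w5.png');g=grab('side','s5.png')
C=np.hstack([f['color'][100:340,240:480],g['color'][160:400,210:450]])[:,:,::-1]
cv2.imwrite('pics/c5.png',cv2.resize(C,(800,400),interpolation=cv2.INTER_CUBIC))"
```

```text
time_s: 28.02
ee_pos: [521.9, 187.6, 78.1]
ee_rot: [179.9, -0.3, 152.5]
force: [-0.1, -0.5, -0.2]
gripper_width: 58.9
time_s: 28.65
ee_pos: [522.7, 187.2, 224.8]
ee_rot: [179.8, -0.2, 152.5]
force: [-0.6, 0.4, 0.1]
gripper_width: 59.2
```

View pics/c5.png

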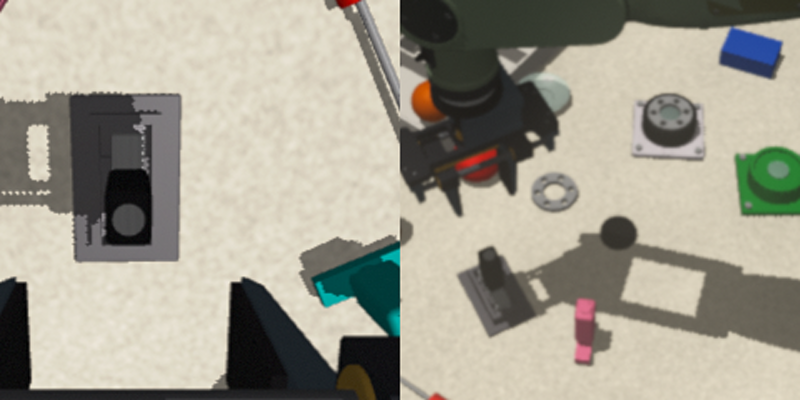

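The crops show the spanner upright in its rack with the handle's top at (128,220), clear of the open fingers. The cell, spare ring, cap and pink look-alike look as before.

```bash
python3 -c "
from h import *
st();print(job_done())"
```

```text
{'time_s': 28.75, 'qpos': [18.36, 16.17, 91.1, 0.27, 73.23, -44.18], 'ee_pos': [520.27, 186.43, 220.48], 'ee_rot': [-179.82, -0.54, 152.47], 'force': [-0.39, -0.18, -1.3], 'torque': [0.05, -0.2, 0.01], 'gripper_width': 59.81}
the job is handed in; nothing more can be done
None
```

The job is done and handed in at 28.8 s of the 72 s allowed. I took the spanner from its rack and seated both pins in the ring's holes. I turned the ring clockwise to its stop, then put the spanner back upright in its rack and let go.

**Seating:** the pins entered freely to the full 7 mm. The bar then met the ring face under light pressure, and about 1 mm of spring was taken up.

**Turning:** the spanner turned about 53° clockwise. Torque was about 0.22 N m while turning, then held at 0.31 to 0.38 N m at the stop, below the 0.5 N m forcing limit. That the ring is home rests on this torque alone; I could not confirm it any other way.

**Last look:** the spanner stands upright in the rack with the open gripper well above it, and the neighbours in view look undisturbed.

**What did not go as expected:** fast moves tilted the tool by up to 2.5°. I brought the tilt down to about 0.5° before seating the pins and about 0.3° before putting the spanner back. The last force reading before hand-in was -1.3 N vertically, and I did not look into it. The reading just before was 0.1 N, and the last picture shows the gripper clear of everything.

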